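# Chuck a reel on the pay-off's expanding mandrel with the loose crank

## Robot

A 7-joint arm with a two-finger parallel gripper is mounted at the origin on the work surface. World frame = base frame: x ahead of the robot, y to its left, z up, the work surface at z = 0. Lengths are in m, angles in rad, forces in N, time in s.
With the tool pointing down it reaches from about 0.4 to 0.85 m from the base axis. Payload 10.4 kg.
Tool frame: the origin (TCP) lies at the very end of the fingers, on their centre line; the grasp point (between the pads) lies 19 mm behind it (arm.grasp_offset is the distance from the TCP to the grasp point, in m); z points along the fingers, y is the line along which they close (so a half turn about z gives the same grasp; the last joint's range is limited). The gripper opens to 85 mm and grips with 20 to 120 N. Pads are 22 mm wide; open, the fingers measure 114 mm over their backs; the gripper's body (76 mm by 85 mm) begins 54 mm behind the grasp point. The pads swing forward as they close: fully open they stand 13 mm farther back than shut.
Start: joints at [1.277, 0.332, -0.065, 1.46, 0.022, 1.35, -0.088], TCP at [0.167, -0.602, 0.231] pointing down, gripper open.
Joint ranges: [-2.6, 2.6], [-0.5, 2.12], [-1.47, 1.34], [0.16, 2.42], [-1.27, 4.41], [0.06, 2.06], [-2.6, 2.6]. Speed limits (rad/s): [2.22, 2.22, 2.79, 2.79, 3.14, 3.14, 3.14].

## Interface

Orientations are given as a 3x3 rotation matrix whose columns are the frame's x, y, z axes.
In Python, from bench import arm, eyes, probe_bus, close_job gives the robot as it stands (arm), with the cameras (eyes), the job as plain functions and the readings (probe_bus).
- The arm moves only by the shell command python3 shift.py 'ROWS' [OPENING]. ROWS is one flat JSON list of numbers that holds 1 to 10 rows one after another, with no inner brackets; each row has 6 numbers: dx, dy, dz in shares of 0.5 m (1.0 is 0.5 m), then a rotation vector rx, ry, rz in a scale on which 1.0 is pi rad; each row shifts and turns the commanded pose from where the row before left it, along the tool's axes as they then stand; what a row does not reach is not made up. A row lasts 1/8 s, in which the tool goes at most 0.0625 m and 0.188 rad, less where a joint would pass 70% of its speed; a pose out of reach is approached as far as the arm can. OPENING is the opening from 0.0 (shut) to 1.0 (fully open), set as the command begins (- or left out keeps the last). The fingers move at their own pace and stop on an object; the grip force is fixed at half the most. Time passes only in rows, so rows that do not move let the fingers close. It prints the time, the measured TCP pose, the force, the opening and the grip force at its end. Input that does not fit is refused with a message, and nothing moves.
- probe_bus.observe(): the state, without advancing time (a new reading comes with each control period).
- eyes.capture(name): name is "scene" or "top" or "wrist"; returns the picture (480x640x3 uint8, blue, green, red); there is no depth.
- eyes.camera_model(name): a dict with "mtx" (3x3 intrinsics, pixels), "extrinsics" (4x4, takes a point from world to camera coordinates). Camera axes: x right, y down, z forward; pixel columns grow to the right and rows downward; lengths in m; the calibration is good to about 2 mm. A picture is of the moment at which its call begins: read the wrist's pose just before it. camera_model takes no time and is no camera call; for the wrist camera it gives the pose at the moment of the call.
- close_job(): hands the job in; it is judged then, once.
The state is a dict: "t": time; "joint_positions": joint angles; "qd": joint speeds; "tau": joint torques, N m; "tool_pos": TCP position; "tool_rot": TCP orientation; "wrist_force": force on the tool from outside, world axes, zero at the start; "wrist_torque": the same for the moment, N m; "opening": opening from 0.0 (shut) to 1.0 (fully open); "grasp_force": force on a finger pad.
Only numpy, scipy, OpenCV 4.12 (cv2) and the standard library are available. Lean on these libraries where they do the work, as an engineer would, in place of code of your own. Each camera call takes 0.05 s, during which the arm holds its last target. There are 200 camera calls.

## Task

The reel on the pay-off is still loose on its mandrel. Take the loose crank from its post and fit it over the hex down in the mandrel's bore, feeling for it gently and never leaning on it, until it drops fully home; then wind clockwise until the jaws grip the core and the crank comes up firm, without forcing it further. Lift the crank off and park it fully down on its post again, leaving the reel chucked and everything else on the bench where it is.

Things in the scene. Friction and masses are not known exactly. Their poses are not given: they have to be found in the camera images.
- crank: loose balanced steel crank, 0.5 kg, standing socket down over the post. Origin: centre of the socket's open lower end, z up the tube, x along the arm to the handle. Socket tube 0-50 mm up: hexagonal, 31 mm across flats, 35 over corners; hole hexagonal, 23.4 across flats, 49 deep. Flat arm 22 mm wide, 64-74 mm up, x -46 to +79 mm. Counterweight (34 mm dia.) at x = -43 mm, 50-74 mm up
- crank_boss (a point): middle of the solid hexagonal boss on the crank's axis above the arm, to grip it by: 24 mm across flats, 26 mm tall (74 to 100 mm above the crank's origin, this point at 87 mm), free all round; its flats face +-30, +-90 and +-150 degrees from the crank's x, like those of the socket's hole
- crank_handle (a point): middle of the crank's upright black handle, a freely spinning round sleeve 22 mm dia., 44 mm tall, on the arm 75 mm from the crank's axis; its top is 120 mm above the crank's origin, this point 98 mm above it
- payoff: flat pay-off: base plate 250 x 220 mm, braked turntable, upright steel mandrel with three jaws; origin under its axis at bench height. The hex, wound clockwise from above, spreads the jaws: after 0.75 to 0.95 turn it comes up firm, about 1 N more per mm at the handle; 10 to 15 N there is tight (jaws hold the core with 60 N or more), 25 N is forcing it. It stays as wound
- mandrel_mouth (a point): centre of the mandrel's open mouth, its highest point, 100 mm above the bench. Round bore 37 mm dia. with a 4 mm bevel, 48 mm deep. A steel male hex, 22 mm across flats, stands up from the bore's floor: its top lies 24 mm below this point. How it is turned is unknown; it repeats every 60 degrees and takes the crank only within about 7 degrees either way
- hex_foot (a point): centre of the bore's floor at the foot of the hex, 48 mm below the mouth: the crank's origin when fully home (stopped on top of the hex it stands 24 mm higher); crank and counterweight then clear reel and mandrel all round. Crank and hex have about 7 degrees of play either way. The hex resists turning with 0.2 N m, 3 N at the handle, so light pressing does not turn it
- reel: aluminium reel, 0.8 kg, lying flat round the mandrel: flanges 200 mm dia., 50 mm wide, core bore 76 mm; origin at the centre of its underside, 42 mm above the bench; its upper flange is 92 mm above the bench
- block: aluminium tool block 110 x 75 x 30 mm with a round steel post (22 mm dia., 47 mm tall, bevelled top) in its middle and four short bits beside it; fixed; origin at the centre of its underside
- post_foot (a point): foot of the post, on the block's top, 30 mm above the bench: the crank's origin when it is parked fully down, at any yaw
- oil_jar: bystander: small jar 36 mm dia., 55 mm tall, near the block
- wrench: bystander: wrench 150 mm long, lying near the block
- screwdriver: bystander: screwdriver 180 mm long, lying at the left side
- spool: bystander: small white plastic spool 68 mm dia., 50 mm tall, standing at the right side
- parts_tray: bystander: fixed grey divided tray 120 x 180 x 35 mm at the left side, with a loose collar in it
- spare_collar: bystander: steel collar 44 mm dia. lying in the tray
- weight: bystander: brass test weight 52 mm dia., 60 mm tall, at the right side

How it is judged:
On the way, in this order (a step that is already met when the one before it is completed fails the run):
1. the crank is fully home on the hex (horizontal distance between crank and mandrel_mouth below 0.004 m and z of crank in the frame of mandrel_mouth below -0.044 m), for 0.2 s.
2. the jaws are wound out tight in the core (pressing with over 60 N in all), with the crank on the hex (contact force between reel and payoff above 60 N and z of crank in the frame of mandrel_mouth below -0.034 m), for 0.2 s.
At the end, for the whole second after the job is handed in: the crank stands on its post, within 5 mm of fully down and of the post's axis, upright within 0.1 rad and at rest; the jaws still grip the reel (over 60 N in all between reel and pay-off); the reel lies flat and is centred on the mandrel within 3 mm (horizontal distance between crank and post_foot below 0.005 m and z of crank in the frame of post_foot below 0.005 m and angle between crank's own z axis and vertical below 0.1 rad and linear speed of crank below 0.02 m/s and horizontal distance between reel and payoff below 0.003 m and angle between reel's own z axis and vertical below 0.05 rad and contact force between reel and payoff above 60 N); the robot touches nothing.
It fails at once if the crank was leaned on: more than 45 N between it and the pay-off while it stood on top of the hex (z of crank in the frame of mandrel_mouth between -0.028 and -0.016 m and contact force between crank and payoff above 45 N).
It fails at once if the screw was forced: more than 400 N between crank and hex faces in all (some 30 N at the handle) (contact force between crank and payoff above 400 N).
It fails at once if the reel was lifted or tipped (distance of reel from where it was at the start of the episode above 0.02 m or angle between reel's own z axis and vertical above 0.15 rad).
It fails at once if a bystander was pushed more than 30 mm (distance of any of oil_jar, wrench, screwdriver, spool, spare_collar, weight from where it was at the start of the episode above 0.03 m).
It also fails if it takes over 72 s, if anything falls off the work surface, if the arm or the gripper's body presses on something with over 40 N, if the wrist force passes 120 N, or if a joint passes its speed limit or range.

## Working session

There is one attempt and no reset: what is moved stays moved. The work goes in short steps, Python scripts to look and compute and a shell command to move; the robot and the scene stay as the last step left them, time stands still between calls to the robot, and variables do not carry over. Pictures are saved under pics/ and viewed, at most 10 in all, crops included, and the job is handed in when it is done.

```bash
ls; mkdir -p pics; python3 - <<'E'
from bench import arm, eyes, probe_bus, close_job
import cv2,numpy as np
np.set_printoptions(precision=4,suppress=True)
s=probe_bus.observe();print(s['t'],s['tool_pos'],s['tool_rot'],s['opening'],arm.grasp_offset)
for n in("scene","top"):
    cv2.imwrite(f"pics/{n}0.png",eyes.capture(n)); m=eyes.camera_model(n);print(m['mtx'],m['extrinsics'])
E
```

```text
bench.py
pics
shift.py
0.0 [ 0.1671 -0.6018  0.2305] [[ 0.9636  0.2675 -0.0005]
 [ 0.2675 -0.9636  0.0014]
 [-0.0001 -0.0015 -1.    ]] 1.0044783462039109 0.0187
[[513.0149   0.     322.499 ]
 [  0.     513.0149 236.6185]
 [  0.       0.       1.    ]] [[-0.0604  0.998  -0.0201  0.0305]
 [ 0.6768  0.0262 -0.7357 -0.267 ]
 [-0.7337 -0.058  -0.677   1.5904]
 [ 0.      0.      0.      1.    ]]
[[436.7965   0.     320.7188]
 [  0.     436.7965 240.0758]
 [  0.       0.       1.    ]] [[-0.016  -0.9996 -0.0251  0.0292]
 [-0.9925  0.0189 -0.1209  0.5386]
 [ 0.1214  0.023  -0.9923  1.0035]
 [ 0.      0.      0.      1.    ]]
```

View pics/top0.png

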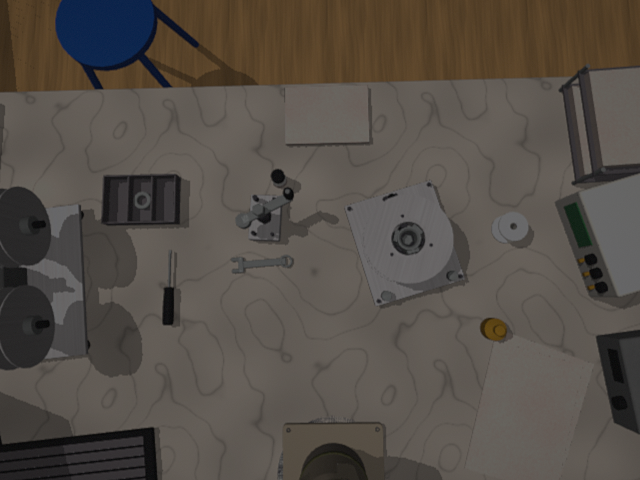

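View pics/scene0.png

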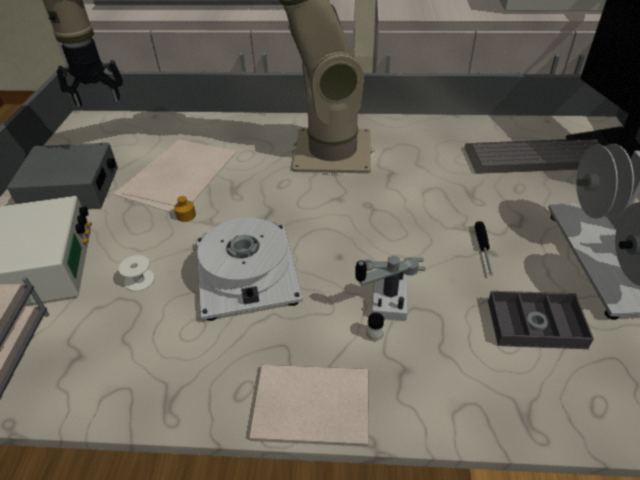

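The top view shows the crank boss near (262,211), its handle at (288,193) and the mandrel mouth at about (408,238). I'll zoom in on both to measure them.

```bash
cat > h.py <<'E'
from bench import arm, eyes, probe_bus, close_job
import cv2,numpy as np
np.set_printoptions(precision=4,suppress=True)
def ray(m,uv,z):
    "world point on plane z seen at pixel uv"
    R=m['extrinsics'][:3,:3];t=m['extrinsics'][:3,3]
    d=R.T@np.linalg.solve(m['mtx'],[uv[0],uv[1],1.]);c=-R.T@t
    return c+d*(z-c[2])/d[2]
def px(m,P):
    return cv2.projectPoints(np.float64(P).reshape(-1,3),cv2.Rodrigues(m['extrinsics'][:3,:3])[0],m['extrinsics'][:3,3],m['mtx'],None)[0].reshape(-1,2)
def crop(im,x,y,w,h,k): return cv2.resize(im[y:y+h,x:x+w],None,fx=k,fy=k,interpolation=cv2.INTER_CUBIC)
E
python3 - <<'E'
from h import *
a=cv2.imread('pics/top0.png');b=cv2.imread('pics/scene0.png')
g=lambda im:cv2.convertScaleAbs(im,alpha=1.6)
A=np.hstack([crop(g(a),225,170,80,60,5),crop(g(a),368,208,80,60,5)])
B=np.hstack([crop(g(b),350,250,80,60,5),crop(g(b),203,215,80,60,5)])
cv2.imwrite('pics/z0.png',np.vstack([A,B]))
mt=eyes.camera_model('top')
print(ray(mt,(262,211),.13),ray(mt,(288,193),.15),ray(mt,(408,238),.1))
E
```

```text
[0.5933 0.1442 0.13  ] [0.6273 0.0853 0.15  ] [ 0.5318 -0.1747  0.1   ]
```

View pics/z0.png

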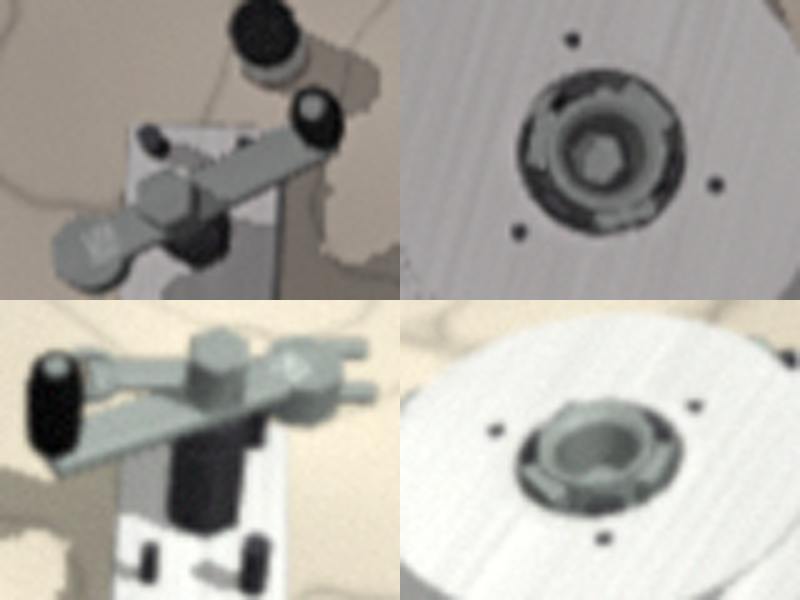

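```bash
python3 - <<'E'
from h import *
mt=eyes.camera_model('top');ms=eyes.camera_model('scene')
f=lambda a,x,y:(x+a[0]/5-.4,y+a[1]/5-.4)
b=ray(mt,f((166,187),225,170),.13);h=ray(mt,f((313,105),225,170),.15);m=ray(mt,f((604-400,150),368,208),.1)
print('top',b,h,m, 'yaw',np.degrees(np.arctan2(*(h-b)[1::-1])),np.linalg.norm((h-b)[:2]))
b2=ray(ms,f((219,50),350,250),.13);h2=ray(ms,f((56,62),350,250),.15);m2=ray(ms,f((597-400,443-300),203,215),.1)
print('scene',b2,h2,m2,np.degrees(np.arctan2(*(h2-b2)[1::-1])))
w=eyes.camera_model('wrist');s=probe_bus.observe();E=w['extrinsics'];R=E[:3,:3]
c=-R.T@E[:3,3];print(w['mtx'],'cam in tool',s['tool_rot'].T@(c-s['tool_pos']),s['tool_rot'].T@R.T)
d=m-s['tool_pos'];d[2]=.30-s['tool_pos'][2];print('to mouth',s['tool_rot'].T@d)
E
```

```text
top [0.6024 0.1534 0.13  ] [0.6326 0.087  0.15  ] [ 0.5327 -0.1756  0.1   ] yaw -65.50034274393927 0.07296455662750892
scene [0.5995 0.1543 0.13  ] [0.6288 0.0871 0.15  ] [ 0.5316 -0.176   0.1   ] -66.42236921394701
[[345.2992   0.     320.7474]
 [  0.     345.2992 239.976 ]
 [  0.       0.       1.    ]] cam in tool [ 0.0685  0.0007 -0.1426] [[ 0.0003 -0.9637 -0.2671]
 [ 1.     -0.      0.001 ]
 [-0.001  -0.2671  0.9637]]
to mouth [ 0.4663 -0.313  -0.069 ]
```

The rows are not in the units I measure in: shifts go in shares of 0.5 m and turns go in shares of pi rad. I convert before sending: 0.04 m / 0.5 = 0.08, 0.005 m / 0.5 = 0.01.

```bash
python3 shift.py '[0.08,-0.063,0.01,0,0,0,0.08,-0.063,0.01,0,0,0,0.08,-0.063,0.01,0,0,0,0.08,-0.063,0.01,0,0,0,0.08,-0.063,0.01,0,0,0,0.08,-0.063,0.01,0,0,0,0.08,-0.063,0.01,0,0,0,0.08,-0.063,0.01,0,0,0,0.08,-0.063,0.01,0,0,0,0.08,-0.063,0.01,0,0,0]' 1.0
python3 shift.py '[0,0,0,0,0,0,0,0,0,0,0,0]'
python3 - <<'E'
from h import *
m=eyes.camera_model('wrist');im=eyes.capture('wrist');s=probe_bus.observe()
print(s['tool_pos'],s['tool_rot'],s['joint_positions'])
p=px(m,[(.532,-.176,.1),(.532,-.176,.076)]);print(p);np.save('w1.npy',{'m':m,'p':p},allow_pickle=True)
x,y=np.int32(p[1]);x=np.clip(x-50,0,540);y=np.clip(y-37,0,405)
cv2.imwrite('pics/w1.png',im);cv2.imwrite('pics/w1z.png',crop(cv2.convertScaleAbs(im,alpha=1.7),x,y,100,75,8));print(x,y)
E
```

```text
t: 1.35
tool_pos: [0.4689, -0.1903, 0.181]
tool_rot: [[0.964, 0.267, -0.0], [0.267, -0.964, -0.0], [-0.0, 0.0, -1.0]]
wrist_force: [-0.3, -0.8, 0.2]
opening: 1.001
grasp_force: 0.0
t: 1.6
tool_pos: [0.4679, -0.1922, 0.181]
tool_rot: [[0.964, 0.267, -0.001], [0.267, -0.964, -0.0], [-0.001, -0.0, -1.0]]
wrist_force: [-0.6, -1.4, 0.0]
opening: 1.0
grasp_force: 0.0
[ 0.4677 -0.1927  0.1811] [[ 0.9639  0.2662 -0.0006]
 [ 0.2662 -0.9639 -0.0003]
 [-0.0006  0.0002 -1.    ]] [ 0.7293  0.1377 -0.4608  1.8173  0.066   1.202  -1.053 ]
[[321.8012 148.1909]
 [321.6698 147.7847]]
271 110
```

View pics/w1z.png

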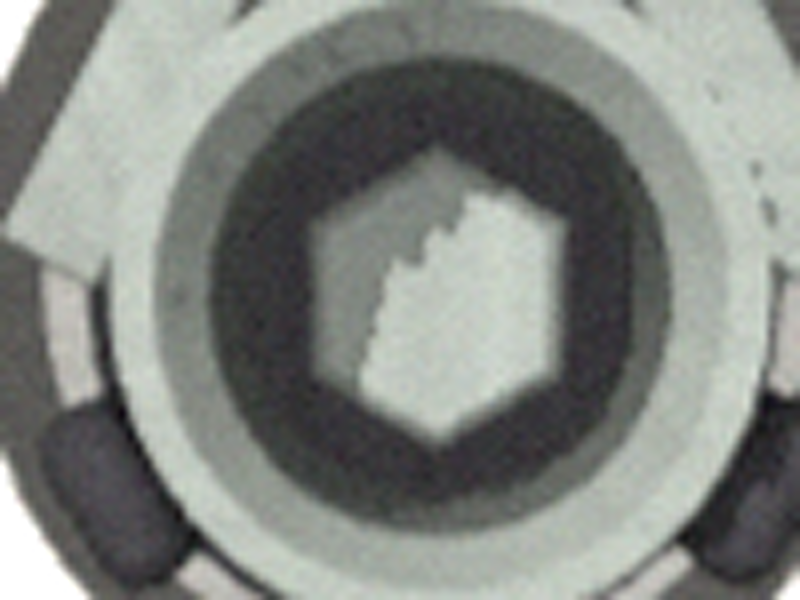

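The hex shows clearly: crop corners (437,148), (566,217), (557,382), (437,445), (313,380), (312,225). The bevel ring's centre is around (441,297).

```bash
python3 - <<'E'
from h import *
m=np.load('w1.npy',allow_pickle=True).item()['m']
f=lambda a:(271+a[0]/8-.44,110+a[1]/8-.44)
P=np.array([ray(m,f(c),.076) for c in [(437,148),(566,217),(557,382),(437,445),(313,380),(312,225)]])
c=P.mean(0);a=np.degrees(np.arctan2(P[:,1]-c[1],P[:,0]-c[0]));print(c,a%60,np.linalg.norm(P-c,axis=1))
print('mouth',ray(m,f((441,297)),.1),'bevel outer',ray(m,f((155,297)),.1),ray(m,f((728,297)),.1))
s=probe_bus.observe();R=s['tool_rot']
# target: camera over the boss, TCP z .26, tool y aligned perpendicular to crank x
d=np.array([.601,.1537,0])-s['tool_pos'];d[2]=.21-s['tool_pos'][2];print('to boss, tool axes',R.T@d)
E
```

```text
[ 0.5331 -0.1782  0.076 ] [15.7226 17.621  12.3636 15.7375 17.3264 15.2947] [0.0126 0.0131 0.0125 0.0122 0.0127 0.0125]
mouth [ 0.5335 -0.1781  0.1   ] bevel outer [ 0.5275 -0.1566  0.1   ] [ 0.5395 -0.1997  0.1   ]
to boss, tool axes [ 0.2207 -0.2985 -0.0291]
```

In the tool's units: -0.172 rad / 3.1416 = -0.0547.

```bash
python3 shift.py '[0,0,0,0,0,-0.0547,0,0,0,0,0,-0.0547,0,0,0,0,0,-0.0547,0,0,0,0,0,-0.0547,0,0,0,0,0,-0.0547,0,0,0,0,0,-0.0547,0,0,0,0,0,-0.0547,0,0,0,0,0,-0.0547,0,0,0,0,0,-0.0547,0,0,0,0,0,-0.0547]'
python3 shift.py '[0,-0.1,0,0,0,0,0,-0.06,0,0,0,0,0,0,0,0,0,0,0,0,0,0,0,0]'
cat >> h.py <<'E'
def rect(im,m,c,z,r=.04,n=400):
    "view of plane z, +-r about c; column grows with x, row with -y"
    q=np.float32([[0,0],[n,0],[n,n],[0,n]]);W=[(c[0]-r,c[1]+r,z),(c[0]+r,c[1]+r,z),(c[0]+r,c[1]-r,z),(c[0]-r,c[1]-r,z)]
    return cv2.warpPerspective(cv2.convertScaleAbs(im,alpha=1.7),cv2.getPerspectiveTransform(np.float32(px(m,W)),q),(n,n),flags=cv2.INTER_CUBIC)
E
python3 - <<'E'
from h import *
m=eyes.camera_model('wrist');im=eyes.capture('wrist');s=probe_bus.observe()
print(s['tool_pos'],s['tool_rot'],s['joint_positions'])
m1=np.load('w1.npy',allow_pickle=True).item()['m'];i1=cv2.imread('pics/w1.png')
cv2.imwrite('pics/w2.png',im);np.save('w2.npy',{'m':m},allow_pickle=True)
cv2.imwrite('pics/r12.png',np.hstack([rect(i1,m1,(.533,-.178),.1),rect(im,m,(.533,-.178),.1)]))
E
```

```text
t: 2.9
tool_pos: [0.4676, -0.1932, 0.1813]
tool_rot: [[-0.411, 0.912, -0.0], [0.912, 0.411, -0.001], [-0.0, -0.0, -1.0]]
wrist_force: [-0.0, -0.2, 0.2]
opening: 1.002
grasp_force: 0.0
t: 3.4
tool_pos: [0.3955, -0.2247, 0.1816]
tool_rot: [[-0.407, 0.914, 0.001], [0.914, 0.407, -0.0], [-0.001, 0.0, -1.0]]
wrist_force: [0.7, -1.0, 0.3]
opening: 0.996
grasp_force: 0.0
[ 0.3958 -0.2243  0.1815] [[-0.4077  0.9131  0.0006]
 [ 0.9131  0.4077 -0.0001]
 [-0.0004  0.0005 -1.    ]] [ 0.957   0.0226 -0.5419  1.9316  0.0124  1.1901  0.8306]
```

View pics/r12.png

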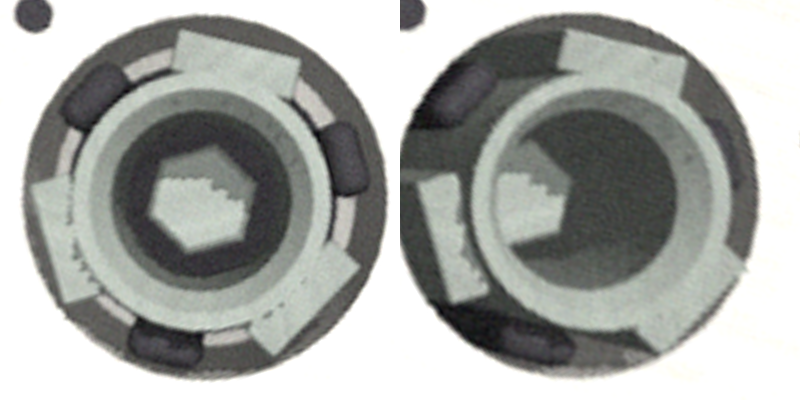

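In the tool's units: 0.038 m / 0.5 = 0.076, 0.037 m / 0.5 = 0.074.

```bash
python3 shift.py '[0.058,0.076,0,0,0,0,0.058,0.076,0,0,0,0,0.058,0.076,0,0,0,0,0.058,0.076,0,0,0,0,0.058,0.076,0,0,0,0,0.058,0.076,0,0,0,0,0.058,0.076,0,0,0,0,0.058,0.076,0,0,0,0,0.052,0.074,0,0,0,0,0,0,0,0,0,0]'
python3 shift.py '[0,0,0,0,0,0,0,0,0,0,0,0]'
python3 - <<'E'
from h import *
m=eyes.camera_model('wrist');im=eyes.capture('wrist');s=probe_bus.observe()
print(s['tool_pos'],s['tool_rot'],s['joint_positions'])
cv2.imwrite('pics/w3.png',im);np.save('w3.npy',{'m':m},allow_pickle=True)
cv2.imwrite('pics/r3.png',np.hstack([rect(im,m,(.602,.151),.13),rect(im,m,(.634,.085),.15)]))
E
```

```text
t: 4.7
tool_pos: [0.6016, 0.1554, 0.1806]
tool_rot: [[-0.413, 0.911, -0.001], [0.911, 0.413, 0.003], [0.004, 0.0, -1.0]]
wrist_force: [-0.2, 0.1, -0.1]
opening: 1.002
grasp_force: 0.0
t: 4.95
tool_pos: [0.6015, 0.1491, 0.1813]
tool_rot: [[-0.406, 0.914, 0.0], [0.914, 0.406, -0.001], [-0.001, -0.0, -1.0]]
wrist_force: [0.1, 0.3, 0.4]
opening: 0.998
grasp_force: 0.0
[0.6015 0.149  0.1814] [[-0.4063  0.9137  0.0002]
 [ 0.9137  0.4063 -0.0008]
 [-0.0008 -0.0001 -1.    ]] [ 0.2774  0.4637 -0.7884  1.5097  0.3356  1.3079 -0.1273]
```

View pics/r3.png

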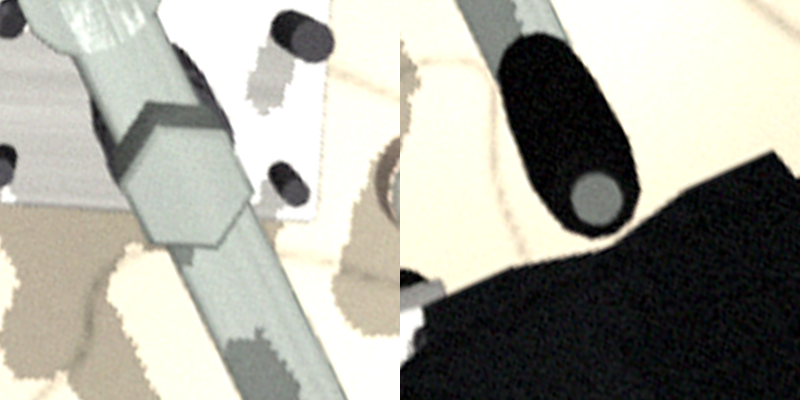

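Boss centre is at (187,184) in the left panel, about (0.599, 0.154), and the handle cap at (597,199). That puts the crank yaw near -64°. Next: align, descend and grip the boss.

In the tool's units: 0.02 m / 0.5 = 0.04, 0.016 m / 0.5 = 0.032, -0.03 rad / 3.1416 = -0.0095.

```bash
python3 shift.py '[0.0112,0,0.04,0,0,-0.0095,0,0,0.04,0,0,0,0,0,0.04,0,0,0,0,0,0.032,0,0,0,0,0,0,0,0,0,0,0,0,0,0,0]' 0.7
python3 shift.py '[0,0,0,0,0,0,0,0,0,0,0,0,0,0,0,0,0,0,0,0,0,0,0,0,0,0,0,0,0,0,0,0,0,0,0,0,0,0,0,0,0,0,0,0,0,0,0,0]' 0.0
```

```text
t: 5.75
tool_pos: [0.5995, 0.1556, 0.1058]
tool_rot: [[-0.435, 0.9, 0.001], [0.9, 0.435, 0.0], [-0.0, 0.001, -1.0]]
wrist_force: [0.5, -0.5, 0.5]
opening: 0.702
grasp_force: 0.0
t: 6.75
tool_pos: [0.5993, 0.1554, 0.106]
tool_rot: [[-0.435, 0.9, 0.0], [0.9, 0.435, -0.0], [-0.0, 0.0, -1.0]]
wrist_force: [-2.6, -1.0, 5.2]
opening: 0.269
grasp_force: 58.8
```

In the tool's units: -0.02 m / 0.5 = -0.04, -0.015 m / 0.5 = -0.03.

```bash
python3 shift.py '[0,0,-0.02,0,0,0,0,0,-0.03,0,0,0,0,0,-0.04,0,0,0,0,0,-0.04,0,0,0,0,0,-0.04,0,0,0,0,0,-0.04,0,0,0,0,0,0,0,0,0,0,0,0,0,0,0]'
python3 - <<'E'
from h import *
s=probe_bus.observe();R=s['tool_rot'];print(s['tool_pos'],R,s['wrist_force'],s['wrist_torque'],s['opening'],s['grasp_force'])
x=np.degrees(np.arctan2(R[1,0],R[0,0]));print('yaw',x)
d=np.array([.5332,-.1781,0])-s['tool_pos'];d[2]=0;print(R.T@d)
m=eyes.camera_model('wrist');im=eyes.capture('wrist');cv2.imwrite('pics/w4.png',im)
o=s['tool_pos']-[0,0,.076]
print(px(m,[o+[0,0,.1]]))
cv2.imwrite('pics/r4.png',rect(im,m,o[:2],o[2]+.1,r=.05))
E
```

```text
t: 7.75
tool_pos: [0.5989, 0.1552, 0.2096]
tool_rot: [[-0.435, 0.9, -0.001], [0.9, 0.435, -0.0], [-0.0, -0.001, -1.0]]
wrist_force: [-0.6, 0.2, -5.8]
opening: 0.263
grasp_force: 59.7
[0.5989 0.1552 0.2096] [[-0.4349  0.9005 -0.0008]
 [ 0.9005  0.4349 -0.0005]
 [-0.0001 -0.0009 -1.    ]] [-0.6173  0.2022 -5.7539] [-0.0351 -0.0293 -0.0046] 0.2631691549786945 59.699958397541195
yaw 115.78075219602692
[-0.2715 -0.2041  0.0002]
[[318.5805 324.707 ]]
```

View pics/w4.png

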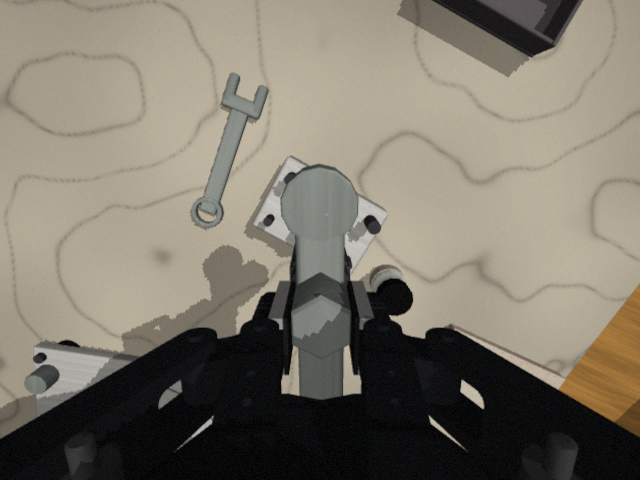

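The crank hangs straight in the grip: the boss top spans rows 273–357 at column 320, and the counterweight is at (319,204) with its top edge at row 165. I'll predict these from the model to find the crank's offset along tool x.

```bash
python3 - <<'E'
from h import *
s=probe_bus.observe();R=s['tool_rot'];m=eyes.camera_model('wrist');T=s['tool_pos']
def P(x,y,z,dx,dz): # crank coords: crank x = -tool x, origin .076 below TCP
    return T+R@np.array([-x+dx,y,.076-z+dz])
for dx in(-.002,0,.002,.004):
  for dz in(0,.004):
    c=px(m,[P(-.0139,0,.1,dx,dz),P(.0139,0,.1,dx,dz),P(-.060,0,.074,dx,dz),P(-.043,.017,.074,dx,dz),P(-.043,-.017,.074,dx,dz)])
    print(dx,dz,c[:3,1],c[3:,0])
g=cv2.cvtColor(cv2.imread('pics/w4.png'),cv2.COLOR_BGR2GRAY)
print(g[155:175,319]);print(g[260:300,308]);print(g[340:372,320]);print(g[205,272:290],g[205,350:366])
E
```

```text
-0.002 0 [296.0868 360.8631 165.8103] [359.0634 278.758 ]
-0.002 0.004 [291.6763 354.9058 165.2366] [358.0857 279.8432]
0 0 [291.1374 356.4397 160.8135] [359.2056 278.6055]
0 0.004 [286.8533 350.5816 160.3705] [358.2208 279.6984]
0.002 0 [286.1466 351.9812 155.7787] [359.349  278.4517]
0.002 0.004 [281.9911 346.2241 155.4684] [358.3568 279.5526]
0.004 0 [281.1138 347.4874 150.7054] [359.4933 278.2969]
0.004 0.004 [277.0893 341.8331 150.5299] [358.4939 279.4057]
[177 174 173 173 171 173 173 174 138  83  67  75 105 132 137 138 140 134
 137 140]
[136 139 141 140 138 136 138 139 139 136 138 141 140 142 139 140 140 140
 108  56  51  54  50  53  54  55  55  54  55  54  61  58  57  59  53  58
  61  61  62  62]
[87 85 87 87 88 85 86 86 85 89 84 83 84 85 86 83 86 77 75 85 89 85 89 88
 87 89 90 88 90 89 85 86]
[196 197 195 197 197 196 195 198 155 106 121 133 133 140 137 135 137 134] [129 126 125 128 127 127 132 101 173 188 191 192 193 193 192 195]
```

The model puts the crank axis about 1 mm along −x of the TCP. Now I'll carry it over the mandrel.

In the tool's units: -0.03 m / 0.5 = -0.06, -0.0227 m / 0.5 = -0.0454.

```bash
python3 shift.py '[-0.06,-0.0454,0,0,0,0,-0.06,-0.0454,0,0,0,0,-0.06,-0.0454,0,0,0,0,-0.06,-0.0454,0,0,0,0,-0.06,-0.0454,0,0,0,0,-0.06,-0.0454,0,0,0,0,-0.06,-0.0454,0,0,0,0,-0.06,-0.0454,0,0,0,0,-0.06,-0.045,0,0,0,0]'
python3 shift.py '[0,0,0,0,0,-0.0372,0,0,0,0,0,-0.0366,0,0,0,0,0,-0.0366,0,0,0,0,0,0,0,0,0,0,0,0,0,0,0,0,0,0]'
cat > st.py <<'E'
from h import *
s=probe_bus.observe();R=s['tool_rot'];x=np.array([.5332,-.1781,0])
print(s['t'],s['tool_pos'],'yaw',np.degrees(np.arctan2(R[1,0],R[0,0])),'tilt',R[:2,2])
d=x+.001*R[:,0]-s['tool_pos'];d[2]=0;print('todo',R.T@d,'F',s['wrist_force'],'M',s['wrist_torque'],s['opening'],s['grasp_force'],'j',s['joint_positions'])
E
python3 st.py
```

```text
t: 8.93
tool_pos: [0.5321, -0.1776, 0.2095]
tool_rot: [[-0.435, 0.9, -0.001], [0.9, 0.435, 0.0], [0.001, -0.001, -1.0]]
wrist_force: [0.6, -0.2, -5.7]
opening: 0.268
grasp_force: 60.0
t: 9.68
tool_pos: [0.5328, -0.1764, 0.2102]
tool_rot: [[-0.714, 0.7, -0.0], [0.7, 0.714, 0.0], [0.0, -0.0, -1.0]]
wrist_force: [1.7, 0.1, -5.2]
opening: 0.269
grasp_force: 60.1
9.675 [ 0.5328 -0.1764  0.2102] yaw 135.58871541778512 tilt [-0.0002  0.    ]
todo [-0.0005 -0.0009  0.    ] F [ 1.7364  0.0754 -5.1562] M [0.0242 0.0077 0.0649] 0.2693718605899148 60.085567294154316 j [ 0.8702  0.2887 -0.7485  1.6312  0.2024  1.3016  0.8838]
```

In the tool's units: 0.015 m / 0.5 = 0.03, 0.012 m / 0.5 = 0.024.

```bash
python3 shift.py '[-0.001,-0.0018,0.03,0,0,0,0,0,0.024,0,0,0,0,0,0.016,0,0,0,0,0,0.012,0,0,0,0,0,0.012,0,0,0,0,0,0.008,0,0,0,0,0,0,0,0,0]'; python3 st.py
```

```text
t: 10.55
tool_pos: [0.5325, -0.1774, 0.1591]
tool_rot: [[-0.715, 0.699, -0.0], [0.699, 0.715, 0.0], [0.0, -0.0, -1.0]]
wrist_force: [-0.4, 0.9, -5.3]
opening: 0.264
grasp_force: 60.1
10.55 [ 0.5325 -0.1774  0.1591] yaw 135.66706043415445 tilt [-0.0002  0.0001]
todo [ 0. -0.  0.] F [-0.3905  0.8593 -5.2901] M [ 0.1546  0.0365 -0.0069] 0.2643819456457676 60.0617277645506 j [ 0.8593  0.3328 -0.7373  1.6946  0.2373  1.2063  0.8609]
```

In the bore with no contact. I'll feel down onto the hex in small steps.

In the tool's units: 0.003 m / 0.5 = 0.006, 0.002 m / 0.5 = 0.004.

```bash
python3 shift.py '[0,0,0.006,0,0,0,0,0,0.004,0,0,0,0,0,0.004,0,0,0,0,0,0.002,0,0,0,0,0,0,0,0,0]'; python3 st.py
```

```text
t: 11.18
tool_pos: [0.5328, -0.1775, 0.1516]
tool_rot: [[-0.715, 0.699, 0.0], [0.699, 0.715, -0.0], [-0.001, 0.0, -1.0]]
wrist_force: [-1.6, 0.4, -2.2]
opening: 0.268
grasp_force: 60.7
11.175 [ 0.5328 -0.1775  0.1516] yaw 135.6630222049826 tilt [ 0.0004 -0.0003]
todo [ 0.0003 -0.0001 -0.    ] F [-1.6107  0.3763 -2.2095] M [0.2201 0.3292 0.0022] 0.26766906799165796 60.689241383224726 j [ 0.8568  0.3402 -0.7352  1.7029  0.2435  1.1918  0.8563]
```

In the tool's units: 0.001 m / 0.5 = 0.002.

```bash
python3 shift.py '[0,0,0.002,0,0,0,0,0,0.002,0,0,0,0,0,0,0,0,0]'; python3 st.py
```

```text
t: 11.55
tool_pos: [0.5324, -0.1772, 0.1488]
tool_rot: [[-0.715, 0.699, -0.0], [0.699, 0.715, 0.001], [0.001, 0.0, -1.0]]
wrist_force: [-1.1, 3.0, -5.8]
opening: 0.268
grasp_force: 60.0
11.55 [ 0.5324 -0.1772  0.1488] yaw 135.68282521566243 tilt [-0.0004  0.0005]
todo [-0.0002 -0.0001 -0.    ] F [-1.0879  2.9582 -5.7751] M [ 0.6689  0.0617 -0.0249] 0.2684981457097135 59.98293513664976 j [ 0.8559  0.3429 -0.7345  1.7062  0.245   1.1876  0.8551]
```

In the tool's units: 0.002 m / 0.5 = 0.004.

```bash
python3 shift.py '[0,0,0.004,0,0,0,0,0,0.004,0,0,0,0,0,0.004,0,0,0,0,0,0.004,0,0,0,0,0,0,0,0,0]'; python3 st.py
```

```text
t: 12.18
tool_pos: [0.5325, -0.1773, 0.141]
tool_rot: [[-0.715, 0.699, -0.0], [0.699, 0.715, 0.0], [0.0, 0.0, -1.0]]
wrist_force: [0.3, 2.9, -7.1]
opening: 0.269
grasp_force: 59.8
12.175 [ 0.5325 -0.1773  0.141 ] yaw 135.67224389144852 tilt [-0.0003  0.0003]
todo [-0.0001 -0.0001 -0.    ] F [ 0.3334  2.8788 -7.1156] M [ 0.9819  0.0884 -0.0178] 0.26944798406817044 59.82979672495276 j [ 0.8533  0.351  -0.732   1.7145  0.2516  1.1731  0.8502]
```

In the tool's units: 0.002 m / 0.5 = 0.004, 0.001 m / 0.5 = 0.002.

```bash
python3 shift.py '[0.0006,0.0006,0.004,0,0,0,0,0,0.004,0,0,0,0,0,0.004,0,0,0,0,0,0.004,0,0,0,0,0,0.004,0,0,0,0,0,0.004,0,0,0,0,0,0.002,0,0,0,0,0,0,0,0,0]'; python3 st.py
```

```text
t: 13.18
tool_pos: [0.5325, -0.1771, 0.1281]
tool_rot: [[-0.715, 0.699, -0.0], [0.699, 0.715, 0.0], [0.0, -0.0, -1.0]]
wrist_force: [-0.3, 2.6, -5.6]
opening: 0.27
grasp_force: 60.0
13.175 [ 0.5325 -0.1771  0.1281] yaw 135.6627836675834 tilt [-0.0002  0.    ]
todo [-0.0002 -0.0002 -0.    ] F [-0.2763  2.6287 -5.6493] M [0.7001 0.1252 0.0495] 0.2696876580158744 59.99069609446451 j [ 0.8481  0.3645 -0.7277  1.7281  0.2628  1.1494  0.8414]
```

In the tool's units: 0.0007 m / 0.5 = 0.0014.

```bash
python3 shift.py '[0,0,0.0014,0,0,0,0,0,0,0,0,0,0,0,0,0,0,0]'; python3 st.py
```

```text
t: 13.55
tool_pos: [0.5327, -0.1772, 0.128]
tool_rot: [[-0.715, 0.699, 0.0], [0.699, 0.715, -0.0], [-0.0, -0.0, -1.0]]
wrist_force: [-3.0, 1.5, 2.7]
opening: 0.266
grasp_force: 61.0
13.55 [ 0.5327 -0.1772  0.128 ] yaw 135.66182028987376 tilt [ 0.0003 -0.0004]
todo [-0.     -0.0003  0.    ] F [-2.9523  1.475   2.6851] M [ 0.7075  0.8171 -0.013 ] 0.2657455828119576 60.99532148335129 j [ 0.8479  0.3647 -0.7276  1.7282  0.2634  1.1487  0.8409]
```

Fully home: the vertical force changed sign with no further travel. Winding clockwise now, turning about the crank axis.

In the tool's units: 0.00016 m / 0.5 = 0.0003, 0.0001 m / 0.5 = 0.0002, 0.16 rad / 3.1416 = 0.0509.

```bash
python3 shift.py '[0,0.0002,0,0,0,0.0318,0,0.0003,0,0,0,0.0509,0,0.0003,0,0,0,0.0509,0,0.0003,0,0,0,0.0509,0,0.0003,0,0,0,0.0509,0,0.0003,0,0,0,0.0509,0,0.0003,0,0,0,0.0509,0,0.0003,0,0,0,0.0509,0,0.0003,0,0,0,0.0509,0,0.0003,0,0,0,0.0509]'; python3 st.py
```

```text
t: 14.8
tool_pos: [0.5337, -0.1774, 0.128]
tool_rot: [[0.68, 0.733, -0.0], [0.733, -0.68, -0.001], [-0.001, 0.0, -1.0]]
wrist_force: [-5.4, 1.1, 3.4]
opening: 0.267
grasp_force: 61.2
14.8 [ 0.5337 -0.1774  0.128 ] yaw 47.13602782180584 tilt [-0.0004 -0.001 ]
todo [ 0.0001  0.0001 -0.    ] F [-5.3937  1.1119  3.41  ] M [0.3401 1.1701 0.2703] 0.2674755190556406 61.239480818621814 j [ 0.6522  0.3183 -0.4868  1.7349  0.1639  1.1288 -0.6324]
```

In the tool's units: 0.00017 m / 0.5 = 0.0003, 0.17 rad / 3.1416 = 0.0541.

```bash
python3 shift.py '[0,0.0003,0,0,0,0.0541,0,0.0003,0,0,0,0.0541,0,0.0003,0,0,0,0.0541,0,0.0003,0,0,0,0.0541,0,0.0003,0,0,0,0.0541,0,0.0003,0,0,0,0.0541,0,0.0003,0,0,0,0.0541,0,0.0003,0,0,0,0.0541,0,0.0003,0,0,0,0.0541,0,0.0003,0,0,0,0.0541]'; python3 shift.py '[0,0,0,0,0,0]';python3 st.py
```

```text
t: 16.05
tool_pos: [0.5329, -0.1792, 0.1279]
tool_rot: [[0.639, -0.769, -0.002], [-0.769, -0.639, -0.001], [-0.001, 0.002, -1.0]]
wrist_force: [-9.0, 1.8, 5.1]
opening: 0.269
grasp_force: 61.5
t: 16.18
tool_pos: [0.533, -0.1791, 0.128]
tool_rot: [[0.641, -0.768, -0.002], [-0.768, -0.641, -0.001], [-0.0, 0.002, -1.0]]
wrist_force: [-7.6, 1.7, 6.2]
opening: 0.262
grasp_force: 61.3
16.175 [ 0.533  -0.1791  0.128 ] yaw -50.13797504650249 tilt [-0.0021 -0.0012]
todo [ 0.0003 -0.0008 -0.    ] F [-7.6258  1.6548  6.1615] M [ 0.2429  2.177  -0.0705] 0.2624816398670791 61.30095825064927 j [ 0.457   0.2907 -0.2514  1.7447  0.0812  1.1179 -2.2658]
```

In the tool's units: -0.014 m / 0.5 = -0.028, -0.012 m / 0.5 = -0.024.

```bash
python3 shift.py '[0,0,0,0,0,0,0,0,0,0,0,0,0,0,0,0,0,0,0,0,0,0,0,0,0,0,-0.018,0,0,0,0,0,-0.024,0,0,0,0,0,-0.028,0,0,0]' 0.5
python3 shift.py '[0,0,0,0,0,-0.0579,0,0,0,0,0,-0.0579,0,0,0,0,0,-0.0579,0,0,0,0,0,-0.0579,0,0,0,0,0,-0.0579,0,0,0,0,0,-0.0579,0,0,0,0,0,-0.0579,0,0,0,0,0,-0.0579,0,0,0,0,0,-0.0579]'
python3 shift.py '[0,0,0,0,0,-0.0579,0,0,0,0,0,-0.0579,0,0,0,0,0,-0.0579,0,0,0,0,0,-0.0579,0,0,0,0,0,-0.0579,0,0,0,0,0,-0.0579,0,0,0,0,0,-0.0579,0,0,0,0,0,-0.0579,0,0,0,0,0,0,0,0,0,0,0,0]'
python3 st.py
```

```text
t: 17.05
tool_pos: [0.5342, -0.1784, 0.1639]
tool_rot: [[0.643, -0.766, 0.001], [-0.766, -0.643, -0.0], [0.001, -0.0, -1.0]]
wrist_force: [-0.4, -0.1, -0.5]
opening: 0.501
grasp_force: 0.0
t: 18.18
tool_pos: [0.5343, -0.1786, 0.1637]
tool_rot: [[0.717, 0.697, 0.001], [0.697, -0.717, -0.001], [0.0, 0.001, -1.0]]
wrist_force: [-0.3, -0.5, 0.6]
opening: 0.498
grasp_force: 0.0
t: 19.42
tool_pos: [0.5342, -0.1786, 0.1631]
tool_rot: [[-0.603, 0.798, 0.0], [0.798, 0.603, -0.0], [-0.001, 0.0, -1.0]]
wrist_force: [-0.3, -0.7, -0.4]
opening: 0.499
grasp_force: 0.0
19.425 [ 0.5342 -0.1786  0.1631] yaw 127.05213144590034 tilt [ 0.0004 -0.0004]
todo [ 0.002  -0.0005 -0.    ] F [-0.2574 -0.7362 -0.3588] M [-0.0161  0.0035  0.0006] 0.4987701422111951 0.0 j [ 0.788   0.3127 -0.6477  1.6893  0.2003  1.2063  0.7386]
```

In the tool's units: 0.01 m / 0.5 = 0.02, 0.0013 m / 0.5 = 0.0026, -0.049 rad / 3.1416 = -0.0156.

```bash
python3 shift.py '[0.0026,-0.0006,0.02,0,0,-0.0156,0,0,0.02,0,0,0,0,0,0.02,0,0,0,0,0,0.01,0,0,0,0,0,0,0,0,0]'; python3 shift.py '[0,0,0,0,0,0,0,0,0,0,0,0,0,0,0,0,0,0,0,0,0,0,0,0,0,0,0,0,0,0,0,0,0,0,0,0]' 0.0; python3 st.py
```

```text
t: 20.05
tool_pos: [0.5329, -0.1775, 0.1272]
tool_rot: [[-0.644, 0.765, -0.001], [0.765, 0.644, 0.0], [0.001, -0.0, -1.0]]
wrist_force: [-0.3, -0.0, 0.0]
opening: 0.501
grasp_force: 0.0
t: 20.8
tool_pos: [0.5331, -0.1779, 0.1281]
tool_rot: [[-0.644, 0.765, 0.0], [0.765, 0.644, -0.001], [-0.001, -0.0, -1.0]]
wrist_force: [-2.7, 0.3, 5.5]
opening: 0.266
grasp_force: 59.8
20.8 [ 0.5331 -0.1779  0.1281] yaw 130.09317035475414 tilt [ 0.0004 -0.0008]
todo [ 0.0008 -0.0001 -0.    ] F [-2.6582  0.3334  5.4736] M [-0.1925  0.6786  0.1011] 0.2655317862352302 59.75140414433554 j [ 0.7849  0.3467 -0.6474  1.7296  0.2282  1.1409  0.7701]
```

The rows are not in the units I measure in: shifts go in shares of 0.5 m and turns go in shares of pi rad. I convert before sending: -0.0003 m / 0.5 = -0.0006, 0.16 rad / 3.1416 = 0.0509.

```bash
python3 shift.py '[0,0,-0.0006,0,0,0.0446,0,0,0,0,0,0.0509,0,0,0,0,0,0.0509,0,0,0,0,0,0.0509,0,0,0,0,0,0.0509,0,0,0,0,0,0.0509,0,0,0,0,0,0.0509,0,0,0,0,0,0.0509,0,0,0,0,0,0.0446,0,0,0,0,0,0]'; python3 st.py
```

```text
t: 22.05
tool_pos: [0.5324, -0.1781, 0.1281]
tool_rot: [[0.646, 0.763, -0.001], [0.763, -0.646, -0.001], [-0.001, -0.0, -1.0]]
wrist_force: [-4.8, -1.7, 5.7]
opening: 0.266
grasp_force: 59.7
22.05 [ 0.5324 -0.1781  0.1281] yaw 49.7410394309137 tilt [-0.0012 -0.0009]
todo [ 0.0016  0.0006 -0.    ] F [-4.8094 -1.7189  5.7247] M [-0.3372  1.2535 -0.097 ] 0.26593446623392303 59.740797257982194 j [ 0.6132  0.3091 -0.4373  1.739   0.1444  1.1262 -0.571 ]
```

In the tool's units: 0.08 rad / 3.1416 = 0.0255.

```bash
for i in 1; do python3 shift.py '[0,0,0,0,0,0.0255,0,0,0,0,0,0.0255,0,0,0,0,0,0.0255]' >/dev/null; python3 st.py; python3 shift.py '[0,0,0,0,0,0.0255,0,0,0,0,0,0.0255,0,0,0,0,0,0.0255]'>/dev/null; python3 st.py; done
```

```text
22.425 [ 0.5323 -0.1781  0.1281] yaw 35.98076879773986 tilt [-0.0015 -0.0008]
todo [ 0.0017  0.0006 -0.    ] F [-5.3873 -1.3953  6.3065] M [-0.3397  1.459   0.292 ] 0.26854966929338747 59.90856788121164 j [ 0.5855  0.3046 -0.4042  1.7405  0.1323  1.1244 -0.8023]
22.8 [ 0.5322 -0.178   0.1282] yaw 22.237399639677168 tilt [-0.0016 -0.0007]
todo [ 0.0019  0.0005 -0.    ] F [-6.6003 -0.8201  6.9496] M [-0.2633  1.5183  0.3297] 0.26930440641842013 59.992490670410916 j [ 0.5577  0.3004 -0.3712  1.7421  0.1206  1.1228 -1.0336]
```

In the tool's units: -0.0008 m / 0.5 = -0.0016, -0.0003 m / 0.5 = -0.0006, 0.06 rad / 3.1416 = 0.0191.

```bash
python3 shift.py '[-0.0016,-0.0006,-0.0006,0,0,0.0191,0,0,0,0,0,0.0191,0,0,0,0,0,0.0191]' >/dev/null; python3 st.py; python3 shift.py '[0,0,0,0,0,0.0191,0,0,0,0,0,0.0191]'>/dev/null; python3 st.py
```

```text
23.175 [ 0.5318 -0.1779  0.1282] yaw 11.969374541604472 tilt [-0.0007 -0.0006]
todo [ 0.0023  0.0005 -0.    ] F [-2.8829 -1.0982  2.8014] M [-0.3446  0.7577  0.3012] 0.2636431981072754 59.368964564055204 j [ 0.538   0.2961 -0.3472  1.745   0.1113  1.1202 -1.2058]
23.425 [ 0.5317 -0.1779  0.1281] yaw 5.0929185950965525 tilt [-0.0008 -0.0005]
todo [ 0.0024  0.0003 -0.    ] F [-3.0762 -0.9862  2.0959] M [-0.3544  0.8116  0.2836] 0.2672905914895298 59.434352181851864 j [ 0.5245  0.2944 -0.3312  1.7458  0.1058  1.1195 -1.3217]
```

In the tool's units: 0.06 rad / 3.1416 = 0.0191.

```bash
python3 shift.py '[0,0,0,0,0,0.0191,0,0,0,0,0,0.0159]'>/dev/null; python3 st.py
```

```text
23.675 [ 0.5317 -0.1778  0.1281] yaw -1.1939719003937814 tilt [-0.001  -0.0004]
todo [ 0.0025  0.0002 -0.    ] F [-3.5095 -0.5441  2.3172] M [-0.3078  0.8138  0.3132] 0.26921495061581235 59.463749520946294 j [ 0.512   0.2928 -0.3166  1.7465  0.1007  1.119  -1.4278]
```

In the tool's units: 0.05 rad / 3.1416 = 0.0159.

```bash
python3 shift.py '[0,0,0,0,0,0.0159,0,0,0,0,0,0.0159]'>/dev/null; python3 st.py;  python3 shift.py '[0,0,0,0,0,0.0127,0,0,0,0,0,0.0127]'>/dev/null; python3 st.py
```

```text
23.925 [ 0.5317 -0.1778  0.1281] yaw -6.911279577243823 tilt [-0.001  -0.0004]
todo [ 0.0025  0.0001 -0.    ] F [-3.7064 -1.0091  3.1671] M [-0.2482  0.8553  0.2862] 0.2696722647715018 59.48744064196944 j [ 0.5008  0.2914 -0.3035  1.7471  0.0963  1.1184 -1.5243]
24.175 [ 0.5317 -0.1777  0.1281] yaw -11.47170530325387 tilt [-0.0011 -0.0003]
todo [ 0.0026  0.0001 -0.    ] F [-3.3545 -0.309   1.8764] M [-0.1809  0.8827  0.3229] 0.2671037533793566 59.502885388210416 j [ 0.4918  0.2904 -0.293   1.7477  0.0927  1.118  -1.6013]
```

In the tool's units: 0.04 rad / 3.1416 = 0.0127.

```bash
python3 shift.py '[0,0,0,0,0,0.0127,0,0,0,0,0,0.0127]'>/dev/null; python3 st.py
```

```text
24.425 [ 0.5317 -0.1777  0.1282] yaw -16.055327516783894 tilt [-0.001  -0.0003]
todo [ 0.0026 -0.     -0.    ] F [-3.8109 -0.4186  3.1278] M [-0.2224  0.8954  0.3016] 0.2671748683915268 59.51560482149944 j [ 0.4829  0.2893 -0.2826  1.7481  0.0891  1.1175 -1.6787]
```

In the tool's units: 0.04 rad / 3.1416 = 0.0127.

```bash
python3 shift.py '[0,0,0,0,0,0.0127,0,0,0,0,0,0.0127]'>/dev/null; python3 st.py|tail -1
```

```text
todo [ 0.0026 -0.0001 -0.    ] F [-4.0414 -0.1095  3.0417] M [-0.1298  0.9766  0.3064] 0.26737151206251497 59.52757585910149 j [ 0.474   0.2883 -0.2721  1.7487  0.0856  1.1172 -1.756 ]
```

In the tool's units: 0.04 rad / 3.1416 = 0.0127.

```bash
python3 shift.py '[0,0,0,0,0,0.0127,0,0,0,0,0,0.0127]'>/dev/null; python3 st.py
```

```text
24.925 [ 0.5316 -0.1775  0.1281] yaw -25.216812457018282 tilt [-0.0012 -0.0001]
todo [ 0.0027 -0.0002 -0.    ] F [-3.8748 -0.1238  3.9787] M [-0.1071  0.979   0.2554] 0.26814432064933275 59.5367037167307 j [ 0.4651  0.2874 -0.2618  1.7492  0.0821  1.1168 -1.8335]
```

In the tool's units: 0.04 rad / 3.1416 = 0.0127.

```bash
python3 shift.py '[0,0,0,0,0,0.0127,0,0,0,0,0,0.0095]'>/dev/null; python3 st.py
```

```text
25.175 [ 0.5317 -0.1775  0.1281] yaw -29.225435877790304 tilt [-0.0011 -0.0001]
todo [ 0.0026 -0.0003 -0.    ] F [-3.9351  0.1776  3.8451] M [-0.0545  1.1694  0.367 ] 0.2668296145865392 59.600375656737015 j [ 0.4573  0.2867 -0.2526  1.7496  0.0791  1.1163 -1.9011]
```

In the tool's units: 0.04 rad / 3.1416 = 0.0127.

```bash
python3 shift.py '[0,0,0,0,0,0.0127,0,0,0,0,0,0.0095]'>/dev/null; python3 st.py
```

```text
25.425 [ 0.5318 -0.1775  0.1281] yaw -33.239992795019795 tilt [-0.001 -0.   ]
todo [ 0.0025 -0.0003 -0.    ] F [-4.8302  0.2689  3.6162] M [-0.0273  1.4173  0.5924] 0.26752037661314304 59.845652153017 j [ 0.4496  0.2859 -0.2436  1.7499  0.0761  1.1159 -1.969 ]
```

In the tool's units: 0.03 rad / 3.1416 = 0.0095.

```bash
python3 shift.py '[0,0,0,0,0,0.0095,0,0,0,0,0,0.0064]'>/dev/null; python3 st.py
```

```text
25.675 [ 0.5318 -0.1774  0.1281] yaw -36.02598522619653 tilt [-0.001  -0.0003]
todo [ 0.0025 -0.0003 -0.    ] F [-5.7246 -0.5245  4.781 ] M [-0.0762  1.3873  1.1627] 0.2633667447345893 60.64418309744724 j [ 0.4439  0.2854 -0.2374  1.7502  0.0743  1.1156 -2.0166]
```

In the tool's units: 0.02 rad / 3.1416 = 0.0064.

```bash
python3 shift.py '[0,0,0,0,0,0.0064,0,0,0,0,0,0.0032]'>/dev/null; python3 st.py
```

```text
25.925 [ 0.5321 -0.1775  0.1282] yaw -37.744855904404886 tilt [-0.0003 -0.0003]
todo [ 0.0023 -0.0002 -0.    ] F [-5.3263 -0.2447  3.4411] M [-0.1653  1.181   1.2539] 0.2645540149656085 63.51548956241459 j [ 0.4407  0.2851 -0.2334  1.7502  0.0729  1.1149 -2.0454]
```

Firm: 1.25 N m, about 16 N at the handle. I'll hold briefly, back off into the play, then lift.

In the tool's units: -0.05 rad / 3.1416 = -0.0159.

```bash
python3 shift.py '[0,0,0,0,0,0,0,0,0,0,0,0,0,0,0,0,0,0]'>/dev/null; python3 st.py; python3 shift.py '[0,0,0,0,0,-0.0159,0,0,0,0,0,-0.0159,0,0,0,0,0,-0.0159,0,0,0,0,0,-0.0095,0,0,0,0,0,0]'>/dev/null; python3 st.py
```

```text
26.3 [ 0.5321 -0.1775  0.1282] yaw -37.7255008151781 tilt [-0.0002 -0.0001]
todo [ 0.0022 -0.0002 -0.    ] F [-4.8674  0.1952  3.3914] M [-0.1714  1.2068  1.1876] 0.2698267995420991 63.41168871615082 j [ 0.4409  0.2851 -0.2335  1.7502  0.0727  1.1149 -2.0449]
26.925 [ 0.5321 -0.1776  0.1282] yaw -27.508700915423756 tilt [-0.0001  0.0002]
todo [ 0.0022 -0.0001 -0.    ] F [-5.7783  0.6797  3.2255] M [ 0.0241  1.2133 -0.07  ] 0.26674831397818394 59.910595641704276 j [ 0.4609  0.2872 -0.2566  1.749   0.0799  1.1157 -1.8717]
```

In the tool's units: -0.004 m / 0.5 = -0.008, -0.0007 m / 0.5 = -0.0014.

```bash
python3 shift.py '[-0.0014,0.0008,-0.004,0,0,0,0,0,-0.008,0,0,0,0,0,-0.008,0,0,0,0,0,-0.008,0,0,0]'>/dev/null; python3 st.py
```

```text
27.425 [ 0.5292 -0.1763  0.1369] yaw -27.426003141940004 tilt [-0.0064  0.0031]
todo [ 0.0054 -0.0003 -0.    ] F [  4.5726   0.1906 -30.6812] M [-0.0681 -1.375   0.147 ] 0.26579899456534406 64.44963939255103 j [ 0.462   0.2769 -0.2574  1.7422  0.0748  1.1392 -1.8673]
```

In the tool's units: -0.015 m / 0.5 = -0.03, -0.012 m / 0.5 = -0.024.

```bash
python3 shift.py '[0,0,-0.012,0,0,0,0,0,-0.012,0,0,0,0,0,-0.016,0,0,0,0,0,-0.024,0,0,0,0,0,-0.03,0,0,0,0,0,-0.03,0,0,0,0,0,-0.02,0,0,0,0,0,0,0,0,0]'>/dev/null; python3 st.py
```

```text
28.425 [ 0.5319 -0.1778  0.2153] yaw -27.45565939721692 tilt [ 0.0018 -0.0007]
todo [ 0.0023 -0.0003  0.    ] F [ 0.6547  0.9531 -5.4404] M [-0.0228 -0.0457  0.0145] 0.2640985512051702 67.8477107360959 j [ 0.4659  0.213  -0.2586  1.6483  0.0567  1.2856 -1.8529]
```

It hung briefly on the way up (about 30 N) but is free now. I'll turn the wrist for reach and check how the crank sits in the grip.

In the tool's units: -0.17 rad / 3.1416 = -0.0541.

```bash
python3 shift.py '[0,0,0,0,0,-0.0541,0,0,0,0,0,-0.0541,0,0,0,0,0,-0.0541,0,0,0,0,0,-0.0541,0,0,0,0,0,-0.0541,0,0,0,0,0,-0.0541,0,0,0,0,0,-0.0541,0,0,0,0,0,-0.0541,0,0,0,0,0,0,0,0,0,0,0,0]'>/dev/null; python3 st.py; python3 - <<'E'
from h import *
im=eyes.capture('wrist');m=eyes.camera_model('wrist');sc=eyes.capture('scene');s=probe_bus.observe()
np.save('w5.npy',{'m':m,'T':s['tool_pos'],'R':s['tool_rot']},allow_pickle=True);cv2.imwrite('pics/w5.png',im);cv2.imwrite('pics/sc5.png',sc)
a=crop(cv2.convertScaleAbs(im,alpha=1.3),190,140,260,240,400/260)
b=crop(cv2.convertScaleAbs(sc,alpha=1.3),170,130,150,int(150*a.shape[0]/400),400/150)
h=min(a.shape[0],b.shape[0]);cv2.imwrite('pics/v5.png',np.hstack([a[:h],b[:h]]))
E
```

```text
29.675 [ 0.5312 -0.1777  0.2139] yaw 50.24203879917244 tilt [-0.0005  0.0001]
todo [ 0.0019  0.0018 -0.    ] F [-0.742  -0.3078 -5.1935] M [-0.0158 -0.0088 -0.0463] 0.2622320317290301 67.79944431502372 j [ 0.5813  0.2268 -0.3928  1.6437  0.0897  1.2894 -0.5214]
```

View pics/v5.png

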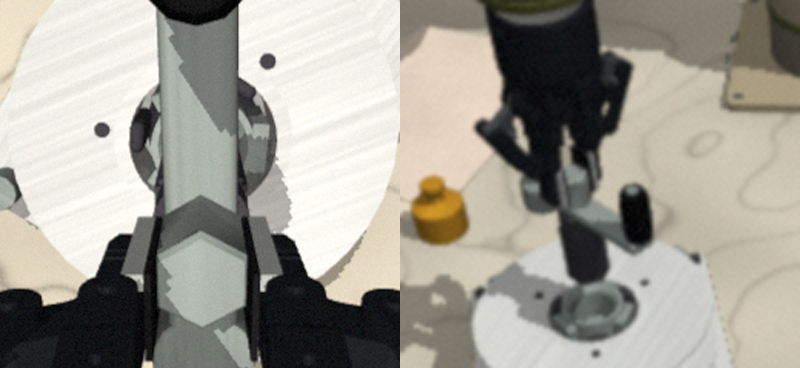

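The boss sits straight between the pads with its top face at rows 291–353, and the reel looks flat. I'll check the crank's tilt and height numerically in the scene and wrist pictures.

```bash
python3 - <<'E'
from h import *
q=np.load('w5.npy',allow_pickle=True).item();T,R,m=q['T'],q['R'],q['m'];ms=eyes.camera_model('scene')
def P(x,y,z,dx=0,dz=0,tl=0):
    p=np.array([x*np.cos(tl)+(z-.087)*np.sin(tl),0,(z-.087)*np.cos(tl)-x*np.sin(tl)])
    return T+R@np.array([p[0]+dx,y,-.011-p[2]+dz])
for a in[(0,0,0),(.002,0,0),(0,.004,0),(0,0,.05),(0,0,-.05)]:
    print(a,'scene foot,bosstop,handletop',px(ms,[P(0,0,0,*a),P(0,0,.1,*a),P(.075,0,.12,*a)]).round(1).tolist(),
     'wrist boss',px(m,[P(.0139,0,.1,*a),P(-.0139,0,.1,*a)])[:,1].round(1),'handle top near/far/arm end',px(m,[P(.086,0,.12,*a),P(.064,0,.12,*a),P(.064,0,.076,*a)])[:,1].round(1), px(m,[P(.075,.011,.12,*a),P(.075,-.011,.12,*a)])[:,0].round(1))
im=cv2.imread('pics/w5.png');A=crop(cv2.convertScaleAbs(im,alpha=2),220,0,200,170,2)
sc=cv2.imread('pics/sc5.png');B=crop(cv2.convertScaleAbs(sc,alpha=2),205,180,65,56,6.15)
h=min(A.shape[0],B.shape[0]);cv2.imwrite('pics/v6.png',np.hstack([A[:h],B[:h]]));print(A.shape,B.shape)
E
```

```text
(0, 0, 0) scene foot,bosstop,handletop [[239.1, 230.4], [232.7, 194.0], [256.0, 201.7]] wrist boss [294.4 359.4] handle top near/far/arm end [ 71.9 158.5 154.1] [356.8 275.2]
(0.002, 0, 0) scene foot,bosstop,handletop [[239.7, 230.8], [233.4, 194.4], [256.7, 202.1]] wrist boss [289.4 354.9] handle top near/far/arm end [ 63.5 151.  148.9] [357.  274.9]
(0, 0.004, 0) scene foot,bosstop,handletop [[239.3, 231.7], [233.0, 195.6], [256.2, 203.3]] wrist boss [290.  353.4] handle top near/far/arm end [ 74.9 157.9 153.8] [355.4 277. ]
(0, 0, 0.05) scene foot,bosstop,handletop [[237.8, 229.4], [232.9, 194.2], [256.7, 203.5]] wrist boss [292.  358.9] handle top near/far/arm end [ 68.9 152.4 155.4] [355.6 276.7]
(0, 0, -0.05) scene foot,bosstop,handletop [[240.4, 231.2], [232.5, 193.9], [255.2, 199.8]] wrist boss [296.8 359.7] handle top near/far/arm end [ 76.2 165.5 153.1] [358.1 273.6]
(340, 400, 3) (344, 400, 3)
```

View pics/v6.png

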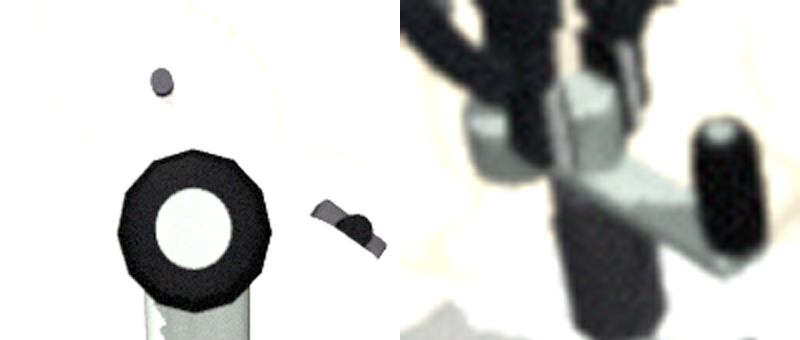

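Measured against the prediction, the crank is upright and centred in the grip but about 2–4 mm lower than before. Carrying it to the post.

In the tool's units: 0.0299 m / 0.5 = 0.0598, -0.016 m / 0.5 = -0.032.

```bash
sed -i 's/\.5332,-\.1781/.5996,.1543/; s/+\.001\*R\[:,0\]//' st.py; python3 shift.py '[0.0598,-0.032,0,0,0,0,0.0598,-0.032,0,0,0,0,0.0598,-0.032,0,0,0,0,0.0598,-0.032,0,0,0,0,0.0598,-0.032,0,0,0,0,0.0598,-0.032,0,0,0,0,0.0598,-0.032,0,0,0,0,0.0598,-0.032,0,0,0,0,0.0598,-0.032,0,0,0,0,0.0598,-0.032,0,0,0,0]'>/dev/null; python3 shift.py '[0,0,0,0,0,0,0,0,0,0,0,0,0,0,0,0,0,0]' >/dev/null; python3 st.py
```

```text
31.4 [0.5985 0.1534 0.2141] yaw 50.33725881241814 tilt [ 0.0001 -0.0008]
todo [ 0.0014  0.0003 -0.    ] F [ 0.0085  0.2436 -4.9959] M [-0.019  -0.0639 -0.0302] 0.26640312580018277 67.77942304266617 j [ 0.1125  0.3814 -0.5663  1.4813  0.2074  1.3392 -1.1612]
```

In the tool's units: 0.014 m / 0.5 = 0.028, 0.004 m / 0.5 = 0.008.

```bash
python3 shift.py '[0.0028,0.0006,0.024,0,0,0,0,0,0.028,0,0,0,0,0,0.024,0,0,0,0,0,0.016,0,0,0,0,0,0.008,0,0,0,0,0,0,0,0,0,0,0,0,0,0,0]'>/dev/null; python3 st.py
```

```text
32.275 [0.5997 0.1558 0.1647] yaw 50.46373817613075 tilt [0.0008 0.0001]
todo [-0.0012  0.0009 -0.    ] F [ 0.731  -0.4475 -5.5406] M [ 0.0087 -0.0357  0.0329] 0.2690482665944738 67.7513834182173 j [ 0.1056  0.4197 -0.5599  1.5393  0.2304  1.2482 -1.1783]
```

In the tool's units: 0.003 m / 0.5 = 0.006, 0.002 m / 0.5 = 0.004.

```bash
python3 shift.py '[0,0,0.006,0,0,0,0,0,0.004,0,0,0,0,0,0.004,0,0,0,0,0,0.004,0,0,0,0,0,0.002,0,0,0,0,0,0,0,0,0]'>/dev/null; python3 st.py
```

```text
33.025 [0.5994 0.1557 0.1541] yaw 50.466783222750955 tilt [-0.0001 -0.0001]
todo [-0.0009  0.0011  0.    ] F [-0.4321 -0.0826 -5.3762] M [-0.008   0.022   0.0077] 0.2670690008559796 67.75706419721246 j [ 0.1043  0.4283 -0.5578  1.5511  0.2355  1.23   -1.182 ]
```

In the tool's units: 0.002 m / 0.5 = 0.004, 0.0007 m / 0.5 = 0.0014.

```bash
python3 shift.py '[-0.0012,0.0014,0,0,0,0,0,0,0.004,0,0,0,0,0,0.004,0,0,0,0,0,0.004,0,0,0,0,0,0,0,0,0]'>/dev/null; python3 st.py
```

```text
33.65 [0.5996 0.1543 0.1492] yaw 50.442201611296035 tilt [ 0.0004 -0.0011]
todo [-0.     -0.0001 -0.    ] F [-4.9878 -2.1109  7.3748] M [-1.0241  1.3852 -0.0709] 0.2637205063901696 69.4574134494178 j [ 0.105   0.432  -0.5562  1.557   0.2388  1.2209 -1.1826]
```

In the tool's units: 0.001 m / 0.5 = 0.002, -0.0007 m / 0.5 = -0.0014.

```bash
python3 shift.py '[-0.0014,-0.0008,0,0,0,0,0,0,0.002,0,0,0,0,0,0.002,0,0,0,0,0,0,0,0,0]'>/dev/null; python3 st.py
```

```text
34.15 [0.5998 0.1545 0.1485] yaw 50.44740139439058 tilt [ 0.003  -0.0001]
todo [-0.0003  0.     -0.    ] F [-3.0165 -2.371  11.5994] M [-0.8966  1.1548 -0.0368] 0.2656551594974299 70.12090138625354 j [ 0.1055  0.4311 -0.5566  1.5598  0.2391  1.2162 -1.1831]
```

Standing on the post's rim. The moments say the crank sits too far along +x of the tool, so I'll raise slightly, shift back and feel again.

In the tool's units: -0.003 m / 0.5 = -0.006, -0.0012 m / 0.5 = -0.0024.

```bash
python3 shift.py '[0,0,-0.006,0,0,0,-0.0024,-0.0004,0,0,0,0,0,0,0,0,0,0,0,0,0.002,0,0,0,0,0,0.002,0,0,0,0,0,0,0,0,0]'>/dev/null; python3 st.py;  python3 shift.py '[0,0,0.002,0,0,0,0,0,0.002,0,0,0,0,0,0.002,0,0,0,0,0,0,0,0,0]'>/dev/null; python3 st.py
```

```text
34.9 [0.5977 0.1534 0.1467] yaw 50.456881928762215 tilt [-0.0008 -0.0005]
todo [ 0.0019  0.0009 -0.    ] F [ 0.1396 -2.297  -5.3374] M [-0.6174  0.0105  0.0172] 0.2657181420731273 67.78496882412583 j [ 0.1074  0.4305 -0.5564  1.5647  0.2375  1.2154 -1.1815]
35.4 [0.5978 0.1535 0.144 ] yaw 50.460517040529666 tilt [-0.0002 -0.0004]
todo [ 0.0017  0.0009 -0.    ] F [-0.8814 -3.9877 -5.129 ] M [-0.9821  0.0325  0.038 ] 0.26346525306206675 67.80520314350724 j [ 0.1068  0.4328 -0.5559  1.5675  0.2391  1.2101 -1.1826]
```

In the tool's units: 0.003 m / 0.5 = 0.006, -0.0005 m / 0.5 = -0.001.

```bash
python3 shift.py '[-0.001,0.0008,0.004,0,0,0,0,0,0.006,0,0,0,0,0,0.006,0,0,0,0,0,0.006,0,0,0,0,0,0,0,0,0]'>/dev/null; python3 st.py
```

```text
36.025 [0.5977 0.1531 0.1327] yaw 50.4692140519637 tilt [-0.0005  0.    ]
todo [ 0.0021  0.0007 -0.    ] F [ 0.3097 -1.2553 -6.5968] M [-0.3835  0.0595 -0.0048] 0.2647005628441643 67.69734819419682 j [ 0.1059  0.4427 -0.5534  1.5795  0.2447  1.1898 -1.1859]
```

In the tool's units: 0.003 m / 0.5 = 0.006, 0.002 m / 0.5 = 0.004.

```bash
python3 shift.py '[0,0,0.006,0,0,0,0,0,0.006,0,0,0,0,0,0.006,0,0,0,0,0,0.006,0,0,0,0,0,0.006,0,0,0,0,0,0.004,0,0,0,0,0,0,0,0,0]'>/dev/null; python3 st.py
```

```text
36.9 [0.5978 0.1531 0.1159] yaw 50.468352502527985 tilt [-0.0003 -0.0001]
todo [ 0.0021  0.0006 -0.    ] F [ 0.4993 -1.3434 -5.2091] M [-0.3341 -0.0284 -0.0148] 0.2618902149988954 67.78564638923854 j [ 0.1026  0.4587 -0.549   1.5957  0.2548  1.1597 -1.1929]
```

In the tool's units: 0.002 m / 0.5 = 0.004, 0.001 m / 0.5 = 0.002.

```bash
python3 shift.py '[0,0,0.004,0,0,0,0,0,0.004,0,0,0,0,0,0.002,0,0,0,0,0,0,0,0,0]'>/dev/null; python3 st.py
```

```text
37.4 [0.5979 0.153  0.1111] yaw 50.4669967490326 tilt [-0.0001 -0.0001]
todo [ 0.0021  0.0005 -0.    ] F [ 0.0606 -1.3894 -6.4798] M [-0.3923  0.014   0.003 ] 0.265725317314289 67.8503194777295 j [ 0.1015  0.4635 -0.5477  1.6002  0.2579  1.1509 -1.195 ]
```

In the tool's units: 0.001 m / 0.5 = 0.002.

```bash
python3 shift.py '[0,0,0.002,0,0,0,0,0,0.002,0,0,0,0,0,0,0,0,0]'>/dev/null; python3 st.py
```

```text
37.775 [0.5979 0.153  0.1091] yaw 50.46369436151843 tilt [-0.0001 -0.0001]
todo [ 0.0021  0.0005 -0.    ] F [ 0.4731 -1.5415 -4.7047] M [-0.3681 -0.0358  0.0541] 0.2608061730196929 67.85434135235846 j [ 0.1011  0.4655 -0.5471  1.6019  0.2591  1.1474 -1.1959]
```

In the tool's units: 0.001 m / 0.5 = 0.002.

```bash
python3 shift.py '[0,0,0.002,0,0,0,0,0,0.002,0,0,0,0,0,0,0,0,0]'>/dev/null; python3 st.py
```

```text
38.15 [0.5979 0.153  0.1071] yaw 50.46377231168606 tilt [-0.0001 -0.0001]
todo [ 0.0021  0.0005 -0.    ] F [ 0.3815 -0.7886 -6.5651] M [-0.3289 -0.0321 -0.0043] 0.26405416453951713 67.84876801539212 j [ 0.1007  0.4675 -0.5466  1.6038  0.2603  1.1438 -1.1968]
```

In the tool's units: 0.001 m / 0.5 = 0.002.

```bash
python3 shift.py '[0,0,0.002,0,0,0,0,0,0.002,0,0,0,0,0,0,0,0,0]'>/dev/null; python3 st.py
```

```text
38.525 [0.5984 0.1536 0.1068] yaw 50.477058785195354 tilt [0.0016 0.0003]
todo [0.0014 0.0005 0.    ] F [-3.4306 -1.7174  7.6694] M [-0.6215  1.0987  0.051 ] 0.2615940935280692 69.65087958611548 j [ 0.1002  0.4679 -0.5468  1.6039  0.2612  1.1418 -1.1977]
```

Down on the block at TCP 0.107. Releasing and withdrawing.

In the tool's units: -0.03 m / 0.5 = -0.06, -0.025 m / 0.5 = -0.05.

```bash
python3 shift.py '[0,0,0,0,0,0,0,0,0,0,0,0,0,0,0,0,0,0,0,0,0,0,0,0,0,0,0,0,0,0,0,0,0,0,0,0]' 0.6; python3 shift.py '[0,0,-0.02,0,0,0,0,0,-0.03,0,0,0,0,0,-0.05,0,0,0,0,0,-0.06,0,0,0,0,0,-0.04,0,0,0,0,0,0,0,0,0,0,0,0,0,0,0]'; python3 - <<'E'
from h import *
im=eyes.capture('wrist');m=eyes.camera_model('wrist');sc=eyes.capture('scene')
A=rect(im,m,(.6,.154),.13,r=.06);B=crop(cv2.convertScaleAbs(sc,alpha=1.6),190,210,260,260*1,400/260)
cv2.imwrite('pics/v7.png',np.hstack([A,B[:400]]))
E
```

```text
t: 39.28
tool_pos: [0.5979, 0.1531, 0.1052]
tool_rot: [[0.637, 0.771, 0.0], [0.771, -0.637, -0.0], [-0.0, 0.0, -1.0]]
wrist_force: [-0.4, 0.3, 0.7]
opening: 0.603
grasp_force: 0.0
t: 40.15
tool_pos: [0.5975, 0.1529, 0.2043]
tool_rot: [[0.637, 0.771, -0.001], [0.771, -0.637, -0.0], [-0.001, -0.001, -1.0]]
wrist_force: [-0.3, 0.2, -0.6]
opening: 0.602
grasp_force: 0.0
```

View pics/v7.png

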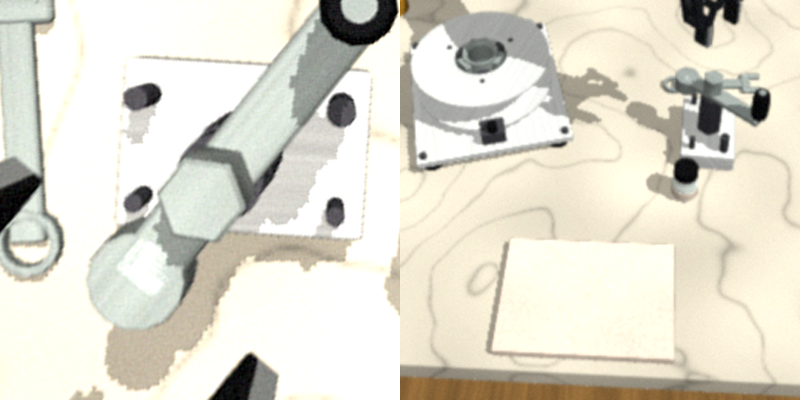

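The crank stands upright on its post, with the boss centre at (201,200) in the left panel, about (0.600, 0.154). The reel is flat and in place, so I'll hand the job in.

```bash
python3 -c "
from bench import arm, eyes, probe_bus, close_job
print(close_job())"
```

```text
the job is handed in; nothing more can be done
None
```

The job is handed in, with no verdict shown: the crank went fully home, the screw was wound up firm at about 16 N at the handle (just over the 10–15 N tight range, below 25 N), and the crank is parked fully down on its post; it caught once coming off the hex (about 30 N at the wrist), but the reel still looks flat and in place.

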